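Hang a hook-on bin on a lipped rail

TASK

Hang the small hook-on bin on the aluminium rail: carry it by its wooden handle, lift its hook over the rail's front lip at the open loading end and lower it gently, never dropping it, until the hook rests on the channel floor behind the lip; the rail has been clamped at an unknown height, so feel for the floor. Then slide the bin along the rail, its hook passing under the keeper strip, until it is right up against the end stop, and let go of it there, without ever forcing the bin against the rail (keep well below 25 N). Leave the balm tin, the tan thread spool and the rivet jar that stand near the work where they are.

Things in the scene. Friction and masses are not known exactly. Their poses are not given: they have to be found in the camera images.
- bin: loose hook-on bin, 0.18 to 0.36 kg, upright on the table. Origin: centre of the basket's underside; z up, x towards its hook. Grey basket 60 (x) x 76 (y) x 42 mm high. Steel back plate x 26 to 30, 36 mm wide above z 40. Hook at its top: a bridge (z 94 to 99) to x 46, then a tongue down (x 41 to 46, 36 mm wide, rounded tip at z 68). The 11 mm slot between plate and tongue must straddle the lip
- bin_grip (a point): grasp point of the handle at [0, 0, 104] mm in the bin's frame. The handle is a wooden upright plate, 12 mm thick (along the bin's y, the way to grip it), x -22 to 18, top at z 116. Grip it from above, with the fingertips no lower than z 80
- bin_tip (a point): middle of the lower end of the hook's tongue, at [43.5, 0, 68] mm in the bin's frame, axes as the bin
- stand: fixed dark steel stand, base 250 mm long, with an aluminium rail on two posts. Origin: on the table, below the middle of the lip's thickness; x to the rear (away from the robot), y along the rail, z up. The rail is rigid, clamped at an unmeasured height: its channel floor h lies anywhere from z 117 to 133 mm. The posts (x 36, y -75 and 75, 14 mm thick) end at z 188. Hung, the bin's x points along the stand's x
- load_point (a point): middle of the open loading end, [0, -58, 125] mm in the stand's frame (125: mean floor height, not the true one). Front lip x -2.5 to 2.5, rounded top at h + 24 mm, all along the rail; a tip landed on the lip is at h + 24. Behind it the channel, x 2.5 to 20, then a back wall to h + 38. Rail front face down to h - 65. Nothing stands over the channel from y -107 to -15
- stop_point (a point): face of the dark end stop in the channel, [5.5, 80, 125] mm in the stand's frame (true height not measured); with the hook touching it bin_tip is at y 62. From y 0 to the stop a keeper strip covers the channel (x 2 to 24, z h + 34 to h + 38; flared mouth y -12 to 0): a seated hook has 3 mm of room under it. Let go of, the bin leans by up to about 0.08 rad
- balm_tin: bystander: round flat white tin, 67 mm across, 20 mm high; origin at the centre of its underside
- thread_tan: bystander: spool of tan thread, 41 x 48 mm, 67 mm high, upright; origin at the centre of its underside
- rivet_jar: bystander: clear jar with rivets and a tan lid, 47 mm across, 50 mm high; origin at the centre of its underside
Things that resemble listed ones, but are neither listed nor needed, are in the scene too. What is meant by the bin is not orange, and is the larger of those in its own colour.

How it is judged:
By the outcome, as a careful person would: the job done as asked, in the order asked, and still so for the second after the job is handed in, with the robot touching nothing.
It also fails if it takes over 54 s, if anything falls off the work surface, if the arm or the gripper's body presses on something with over 40 N, if the wrist force passes 120 N, or if a joint passes its speed limit or range.

ROBOT

A 6-joint arm with a two-finger parallel gripper is mounted at the origin on a cart in front of the work surface, level with it; the furniture and walls round the work are solid. World frame = base frame: x ahead of the robot, y to its left, z up, the work surface at z = 0. Lengths are in m, angles in degrees, forces in N, time in s.
With the tool pointing down it reaches from about 0.25 to 0.85 m from the base axis. Payload 12.5 kg.
Tool frame: the origin (TCP) lies midway between the tips of the shut fingers; the grasp point (between the pads) lies 19 mm behind it; z points along the fingers, x is the direction in which the jaws open and shut, and the axes are right-handed (so a half turn about z gives the same grasp; the last joint's range is limited). The gripper opens to 93 mm and grips with 3 to 60 N. Pads are 15 mm wide; open, the fingers measure 128 mm over their backs; the gripper's body (75 mm by 188 mm) begins 65 mm behind the grasp point.
Start: joints at [69.58, 20.094, 94.641, -0, 65.266, -4.847], TCP at [0.148, 0.53, 0.219] pointing down, gripper open.
Joint ranges: [-157.81, 157.81], [-45, 120.19], [0.68, 151.7], [-89.99, 269.99], [4.06, 180], [-164.3, 164.3]. Speed limits (degrees/s): [127.2, 127.2, 159.86, 180, 180, 180].

INTERFACE

Orientations are given as [roll, pitch, yaw] about the fixed x, y, z axes, in that order (R = Rz(yaw) Ry(pitch) Rx(roll)).
In Python, from bench import manip, ik, state, read_camera, calibration, nets gives the robot as it stands. Calls block until the motion is done:
- manip.reach(position, orientation): joint-space move of the TCP to a pose.
- manip.move_straight(position, orientation=None, vel=0.15): straight line of the TCP; orientation=None keeps the orientation; vel is the mean speed in m/s.
- manip.goto_joints(angles): joint-space move.
- manip.let_go() and manip.clamp(): open the fingers fully, or close them until they stop; the grip force is fixed at half the most.
- manip.pause(seconds).
- ik(position, orientation): joint angles nearest the present ones, or None.
- state(): the state.
- read_camera(name): name is "side" or "top"; returns the picture (384x512x3 uint8, red, green, blue); there is no depth.
- calibration(name): a dict with "K" (3x3 intrinsics, pixels), "extrinsics" (4x4, takes a point from world to camera coordinates). Camera axes: x right, y down, z forward; pixel columns grow to the right and rows downward; lengths in m; the calibration is good to about 2 mm. A picture is of the moment at which its call begins. calibration takes no time and is no camera call.
A pose or a line that the arm cannot do raises manip.PlanningError and nothing moves.
- manip.job_done(): hands the job in, once; it reports no verdict.
Trained networks look in the newest picture that a camera, given by its name, has taken for a name from the list of things; names that differ only in an ending like _2 or _b are one class to them, and where a whole thing is asked for, a point or a joint stands for the part that bears it (a point fixed in the world has none). Each returns a list of dicts, best first, with "p" (0 to 1); they miss things now and then, are a little off and sometimes report something else, mostly with a low value. They report only what shows in the picture. A call takes as long as a camera call. They do not tell look-alikes from the thing itself.
- nets.recognise(name, camera): "box" ([left, top, right, bottom] in pixels, round what is visible of it).
- nets.cut_out(name, camera): "region" (384x512 bool, what is visible of it) and "box" ([left, top, right, bottom] in pixels, round what is visible of it).
The state is a dict: "clock": time; "joint_positions": joint angles; "dq": joint speeds; "joint_efforts": joint torques, N m; "eef_pos": TCP position; "eef_rot": TCP orientation; "wrist_force": force on the tool from outside, world axes, zero at the start; "ft_torque": the same for the moment, N m; "gripper_width": finger opening in m.
Only numpy, scipy, OpenCV 4.12 (cv2) and the standard library are available. Lean on these libraries where they do the work, as an engineer would, in place of code of your own. Each camera call takes 0.05 s, during which the arm holds its last target.

## Working session

There is one attempt and no reset: what is moved stays moved. The work goes in short steps, each a Python script; the robot and the scene stay as the last script left them, time stands still between calls to the robot, and variables do not carry over. Pictures are saved under pics/ and viewed, and the job is handed in when it is done.

```bash
mkdir -p pics; ls
python3 - <<'E'
from bench import manip, ik, state, read_camera, calibration, nets
import cv2
s=state();print(s)
for c in("side","top"):
    im=read_camera(c);cv2.imwrite(f"pics/{c}0.png",cv2.resize(im[:,:,::-1],(768,576),interpolation=cv2.INTER_CUBIC))
    cal=calibration(c);print(c,cal)
    for n in("bin","stand","balm_tin","thread_tan","rivet_jar"):
        print(n,[(round(d["p"],2),[int(v) for v in d["box"]]) for d in nets.recognise(n,c)])
print(state()["clock"])
E
```

```text
pics
{'clock': 0.0, 'joint_positions': array([ 6.95803658e+01,  2.01252313e+01,  9.46761740e+01, -5.69563587e-04,
        6.52654260e+01, -4.84956741e+00]), 'dq': array([-0.03553825, -0.03325954, -0.05237123, -0.07514509, -0.10795279,
        0.07374412]), 'joint_efforts': array([ 7.20553853e-04, -4.97333837e+01, -2.85264999e+01,  7.00291037e-02,
        2.56316923e-02, -1.13691451e-04]), 'eef_pos': array([0.14750997, 0.52949811, 0.21809803]), 'eef_rot': array([-1.79994865e+02,  6.66358272e-02,  7.44301748e+01]), 'wrist_force': array([-0.10824892,  0.7367432 , -1.09996302]), 'ft_torque': array([-0.04197366,  0.00545815, -0.05258513]), 'gripper_width': 0.09277154391344161}
side {'K': array([[357.43072173,   0.        , 252.37036863],
       [  0.        , 357.43072173, 189.02268244],
       [  0.        ,   0.        ,   1.        ]]), 'extrinsics': array([[ 0.94133664, -0.33704162,  0.01697889, -0.50110254],
       [-0.20274835, -0.60505041, -0.76993968,  0.24123122],
       [ 0.2697748 ,  0.72132999, -0.63789075,  0.77470466],
       [ 0.        ,  0.        ,  0.        ,  1.      
[... 282 characters left out ...]
  , 407.82819058, 188.37573702],
       [  0.        ,   0.        ,   1.        ]]), 'extrinsics': array([[ 1.79664701e-02, -9.99836762e-01,  1.91166771e-03,
         6.51850968e-02],
       [-9.86312396e-01, -1.80368148e-02, -1.63897927e-01,
         5.56780310e-01],
       [ 1.63905653e-01,  1.05916564e-03, -9.86475451e-01,
         1.07692626e+00],
       [ 0.00000000e+00,  0.00000000e+00,  0.00000000e+00,
         1.00000000e+00]])}
bin [(0.86, [318, 237, 347, 262]), (0.84, [272, 192, 309, 224]), (0.82, [326, 190, 355, 223])]
stand [(0.68, [162, 156, 256, 217])]
balm_tin [(0.59, [158, 232, 183, 257])]
thread_tan [(0.69, [262, 238, 278, 254])]
rivet_jar [(0.76, [315, 144, 333, 162])]
0.6
```

View pics/side0.png

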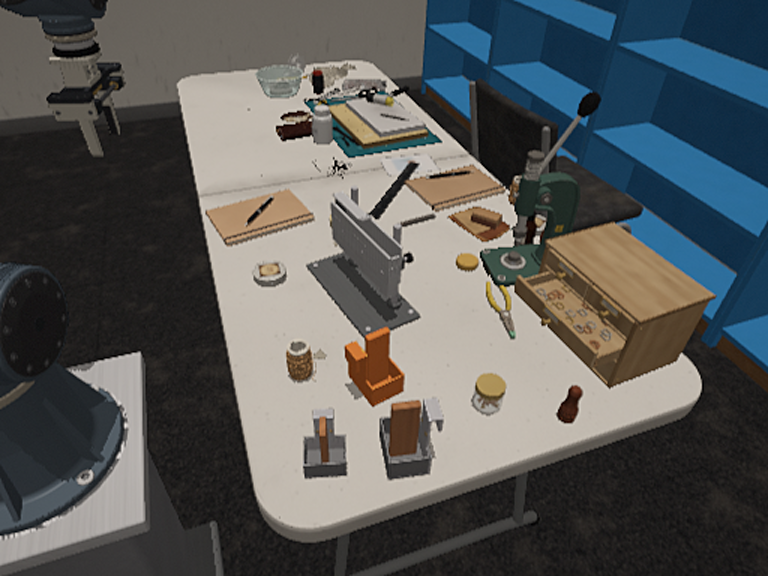

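View pics/top0.png

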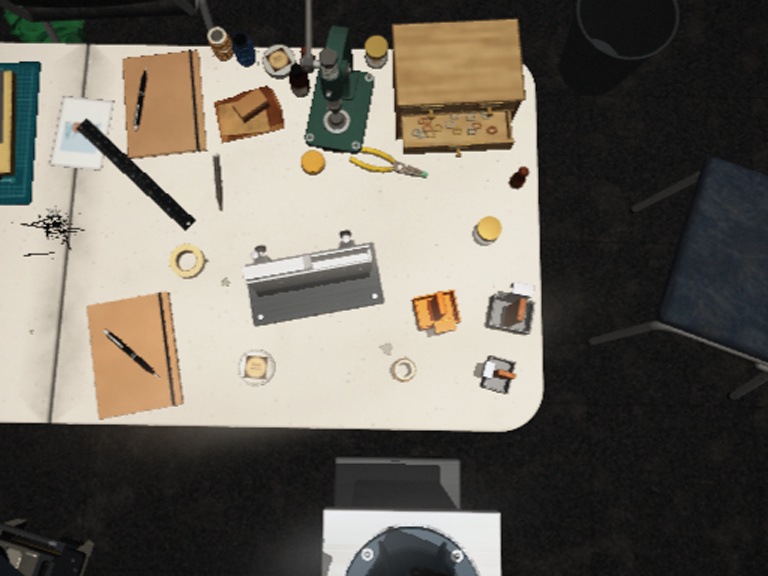

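Run:
```python
import cv2,numpy as np
t=cv2.imread("pics/top0.png");s=cv2.imread("pics/side0.png")
from bench import read_camera
t=read_camera("top")[:,:,::-1];s=read_camera("side")[:,:,::-1]
np.save("t0.npy",t);np.save("s0.npy",s)
R=lambda im,f:cv2.resize(im,None,fx=f,fy=f,interpolation=cv2.INTER_CUBIC)
cv2.imwrite("pics/tb.png",R(t[180:270,310:370],6.5))
cv2.imwrite("pics/sb.png",R(s[215:325,195:305],5.4))
cv2.imwrite("pics/tst.png",R(t[148:222,155:263],7))
cv2.imwrite("pics/sst.png",R(s[120:225,200:300],5.7))
```

```text
(no output)
```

View pics/tb.png

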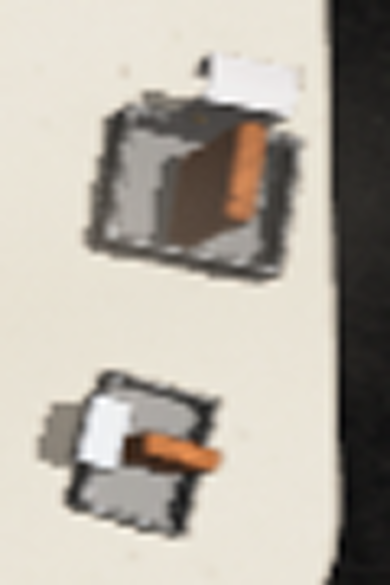

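View pics/sb.png

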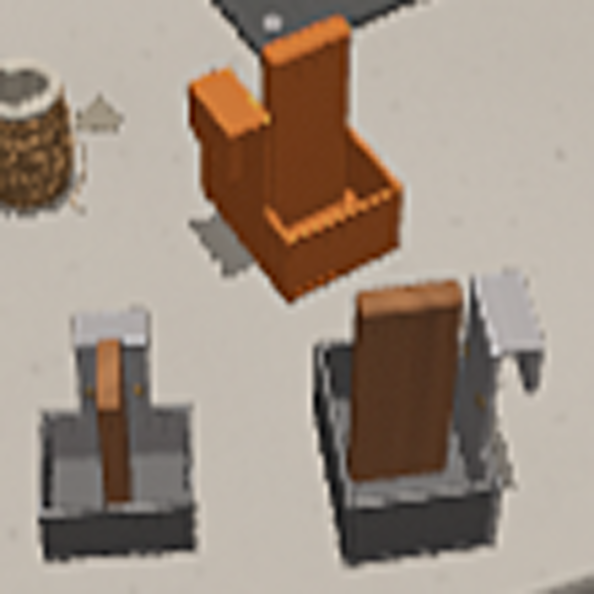

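View pics/tst.png

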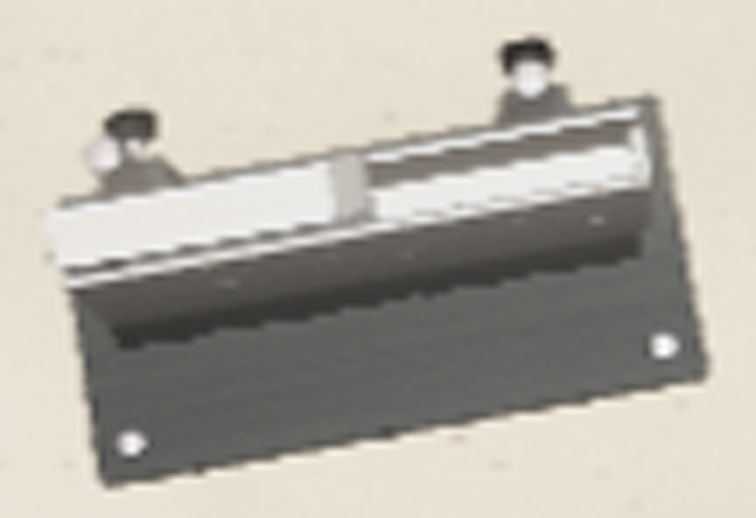

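View pics/sst.png

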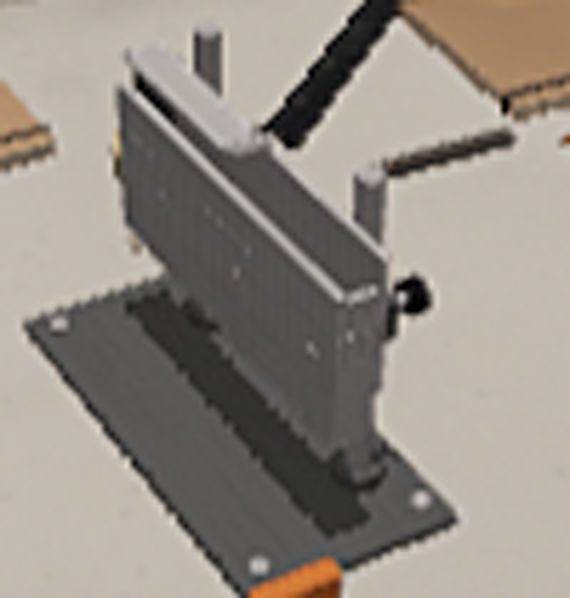

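The bin candidates, in side pixels at 768 px scale, are orange (375,368), small grey (325,445) and large grey (405,440). In the top view the large grey one is at (510,310). It fits because it is not orange and is the larger of the two grey ones, and the crops confirm that. The stand's loading end is the right end in the top view, with the keeper strip on the left half.

```bash
cat > geo.py <<'E'
import numpy as np
from scipy.optimize import least_squares
from bench import calibration
C={c:calibration(c) for c in("top","side")}
def proj(c,P):
    P=np.atleast_2d(P);E=C[c]["extrinsics"];q=P@E[:3,:3].T+E[:3,3];u=q@C[c]["K"].T
    return u[:,:2]/u[:,2:]
def ray(c,uv):
    E=C[c]["extrinsics"];R=E[:3,:3];o=-R.T@E[:3,3]
    d=R.T@np.linalg.inv(C[c]["K"])@np.array([uv[0],uv[1],1.]);return o,d/np.linalg.norm(d)
def atz(c,uv,z):
    o,d=ray(c,uv);return o+d*(z-o[2])/d[2]
def tri(a,b):
    A=np.zeros((3,3));y=np.zeros(3)
    for c,uv in(("top",a),("side",b)):
        o,d=ray(c,uv);M=np.eye(3)-np.outer(d,d);A+=M;y+=M@o
    return np.linalg.solve(A,y)
def W(p,L):  # pose x,y,yaw ; local mm
    L=np.atleast_2d(L)/1000.;c,s=np.cos(p[2]),np.sin(p[2])
    return L@np.array([[c,-s,0],[s,c,0],[0,0,1]]).T+[p[0],p[1],0]
def unc(uv,off,f): return (np.array(uv)+.5)/f-.5+np.array(off)
E
cat > fit0.py <<'E'
from geo import *
T=lambda u:unc(u,(310,180),6.5);S=lambda u:unc(u,(195,215),5.4)
obs=[("top",T(u),l) for u,l in [((243,122),(18,6,116)),((268,125),(18,-6,116)),((253,220),(-22,-6,116)),((226,215),(-22,6,116)),((303,130),(30,-38,42)),((282,280),(-30,-38,42)),((212,55),(46,18,99)),((300,68),(46,-18,99)),((292,112),(26,-18,99))]]
obs+=[("side",S(u),l) for u,l in [((357,310),(-22,-6,116)),((458,300),(18,-6,116)),((365,290),(-22,6,116)),((462,283),(18,6,116)),((475,278),(26,18,99)),((520,272),(46,18,99)),((545,347),(46,-18,99)),((497,352),(26,-18,99)),((345,562),(-30,-38,0)),((493,545),(30,-38,0)),((333,500),(-30,-38,42)),((495,487),(30,-38,42))]]
f=lambda p:np.concatenate([(proj(c,W(p,l))[0]-uv) for c,uv,l in obs])
g=atz("top",T((245,170)),.116)
r=least_squares(f,[g[0],g[1],-.15],loss="soft_l1");print("bin",r.x,np.degrees(r.x[2]));print(np.round(f(r.x).reshape(-1,2),1).tolist())
T=lambda u:unc(u,(155,148),7);S=lambda u:unc(u,(200,120),5.7)
a=tri(T((102,153)),S((208,32)));b=tri(T((530,75)),S((370,172)));print("posts",a,b,np.linalg.norm(a-b))
# stand fit: x,y,yaw,h
def g(p):
    h=p[3]*1000;e=[]
    for c,uv,l in [("top",T((102,153)),(36,75,188)),("top",T((530,75)),(36,-75,188)),("side",S((208,32)),(36,75,188)),("side",S((370,172)),(36,-75,188))]:
        e+=list(proj(c,W(p,l))[0]-uv)
    for c,uvs in(("top",[T((80,284)),T((350,238)),T((640,190))]),("side",[S((122,90)),S((240,200)),S((338,297))])):
        q=proj(c,W(p,[(-2,-70,h+23),(-2,80,h+23)]));d=q[1]-q[0];n=np.array([-d[1],d[0]])/np.linalg.norm(d)
        e+=[n@(u-q[0]) for u in uvs]
    return np.array(e)
m=(a+b)/2;yaw=np.arctan2(*(a-b)[[1,0]])-np.pi/2
r=least_squares(g,[m[0]-.036*np.cos(yaw),m[1]-.036*np.sin(yaw),yaw,.125],loss="soft_l1",f_scale=.7)
p=r.x;print("stand",p,np.degrees(p[2]));print(np.round(r.fun,2), np.round(g(p),1))
h=p[3]*1000
iT=lambda q:(q+.5-np.array([155,148]))*7-.5
iS=lambda q:(q+.5-np.array([200,120]))*5.7-.5
for n,l in [("keeper -12",(2,-12,h+38)),("keeperfar",(24,-12,h+38)),("load",(0,-58,h+24)),("base+",(0,125,6)),("base-",(0,-125,6))]:
    print(n,iT(proj("top",W(p,l)))[0].round(),iS(proj("side",W(p,l)))[0].round())
for n,u in(("FL",(103,487)),("FR",(708,378)),("RR",(655,97))):
    w=atz("top",T(u),.006)-np.array([p[0],p[1],0]);c,s=np.cos(p[2]),np.sin(p[2]);print(n,(w[0]*c+w[1]*s)*1e3,(-w[0]*s+w[1]*c)*1e3)
E
python3 fit0.py
```

```text
bin [ 0.50603463 -0.17866904 -0.20555499] -11.777433202874795
[[-0.1, -0.9], [0.6, -0.4], [0.1, 0.2], [-0.4, -0.1], [0.8, 1.0], [0.1, -0.8], [0.6, -1.0], [0.5, 0.0], [0.4, 0.6], [0.1, 0.0], [1.4, -0.2], [-2.4, -1.1], [-0.6, -1.9], [-0.8, -0.7], [0.3, -0.6], [-0.3, -0.1], [-1.3, 0.0], [-0.9, 0.5], [-0.3, 0.3], [1.9, 0.8], [0.9, -0.1]]
posts [0.57637415 0.27012484 0.18296592] [0.60535356 0.12215539 0.1872486 ] 0.15084132853031135
stand [0.55464428 0.18789682 0.19921226 0.13206338] 11.414021452602903
[ 0.28 -0.12  0.25  0.15 -0.47 -1.21 -0.12 -0.07  0.17 -0.17 -0.73 -0.51
  0.31  0.28] [ 0.3 -0.1  0.3  0.2 -0.5 -1.2 -0.1 -0.1  0.2 -0.2 -0.7 -0.5  0.3  0.3]
keeper -12 [374. 213.] [233. 159.]
keeperfar [363. 152.] [274. 146.]
load [506. 203.] [279. 235.]
base+ [ 81. 354.] [110. 291.]
base- [687. 244.] [348. 562.]
FL -55.30600016401733 124.20252931348011
FR -55.65040018985019 -123.48655820428407
RR 63.0391299468686 -123.35349238181031
```

The fits agree with the given sizes: post spacing 151 mm (150 given), base ends at y ±124, and the bin residuals are about 1 px. The stand's yaw is 11.4° and h is about 132 mm from vision. The next step is the grasp.

Run:
```python
from bench import *
from bench import manip, ik, state, read_camera
import numpy as np,cv2
x,y,yaw=0.5060,-0.1787,-11.78+90
o=[180,0,yaw]
manip.reach([x,y,.27],o);s=state();print(s["clock"],s["eef_pos"],s["wrist_force"])
for c in("top","side"): 
    im=read_camera(c)[:,:,::-1];np.save(f"{c}1.npy",im)
cv2.imwrite("pics/a1.png",np.hstack([cv2.resize(np.load("top1.npy")[150:270,290:390],None,fx=4,fy=4),cv2.resize(np.load("side1.npy")[180:300,190:290],None,fx=4,fy=4)]))
```

```text
3.5 [ 0.50615635 -0.17814582  0.26994535] [ 0.39230032  0.46257601 -0.2174542 ]
```

View pics/a1.png

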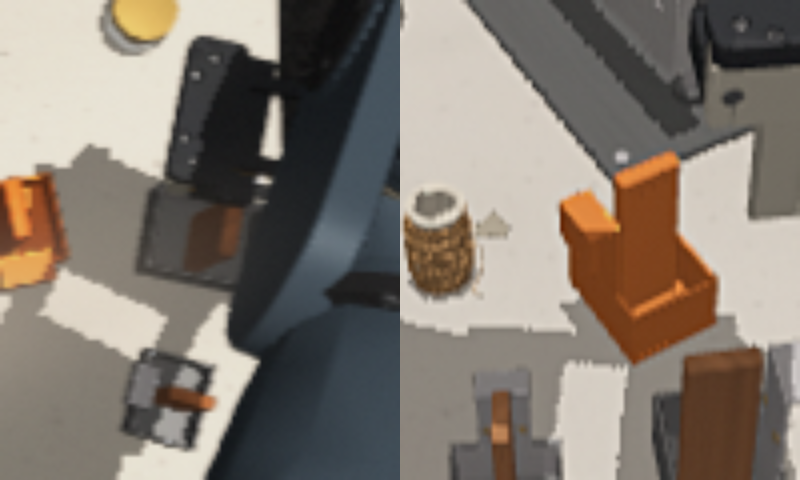

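Run:
```python
import numpy as np,cv2
cv2.imwrite("pics/a2.png",cv2.resize(np.load("side1.npy"),(768,576)))
cv2.imwrite("pics/a3.png",cv2.resize(np.load("top1.npy"),(768,576)))
```

```text
(no output)
```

View pics/a2.png

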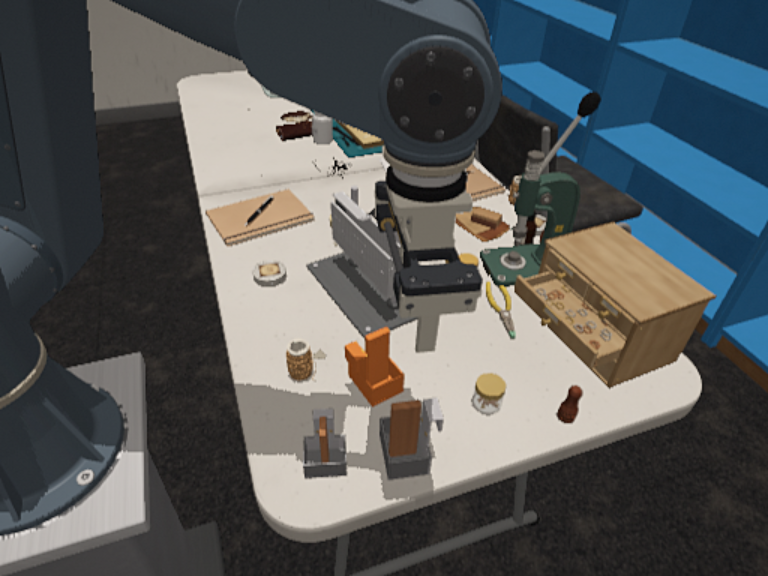

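View pics/a3.png

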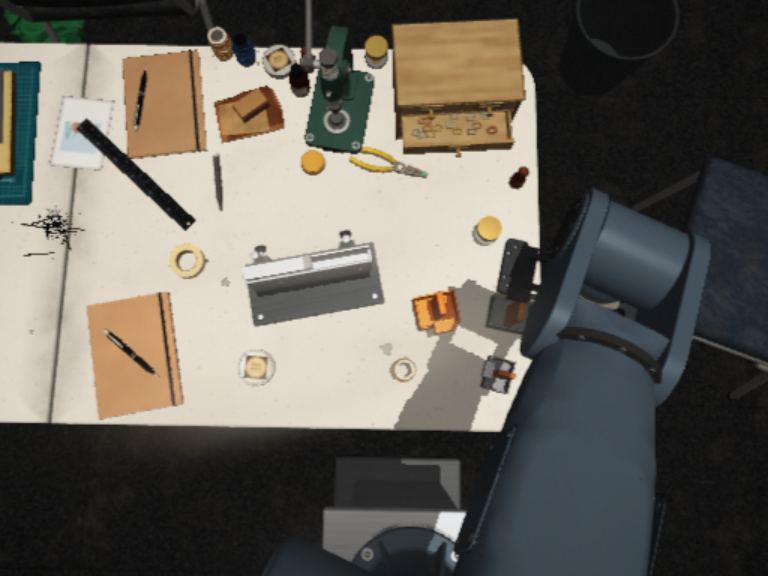

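Run:
```python
from bench import manip, ik, state, read_camera
import numpy as np,cv2
x,y,yaw=0.5060,-0.1787,-11.78+90
o=[180,0,yaw]
def pr(t): s=state();print(t,s["clock"],s["eef_pos"].round(4),s["wrist_force"].round(2),s["ft_torque"].round(2),round(s["gripper_width"],4))
manip.move_straight([x,y,.12],o,vel=.12);pr("above")
manip.move_straight([x,y,.086],o,vel=.05);pr("down")
manip.clamp();pr("clamp")
manip.move_straight([x,y,.106],o,vel=.04);pr("lift20")
im=read_camera("side")[:,:,::-1];cv2.imwrite("pics/b1.png",cv2.resize(im[180:300,190:310],None,fx=5,fy=5))
```

```text
above 5.0 [ 0.5063 -0.1788  0.1206] [ 0.02 -0.19  0.16] [-0.04 -0.04  0.04] 0.0927
down 5.8333 [ 0.5062 -0.1787  0.0862] [ 0.25 -0.43  0.19] [ 0.06 -0.    0.01] 0.0929
clamp 7.0583 [ 0.5059 -0.1786  0.0859] [ 0.13 -0.   -0.31] [ 0.   -0.01 -0.04] 0.0117
lift20 7.7083 [ 0.5059 -0.1787  0.106 ] [-0.16  0.68 -3.72] [ 0.04  0.04 -0.03] 0.0118
```

View pics/b1.png

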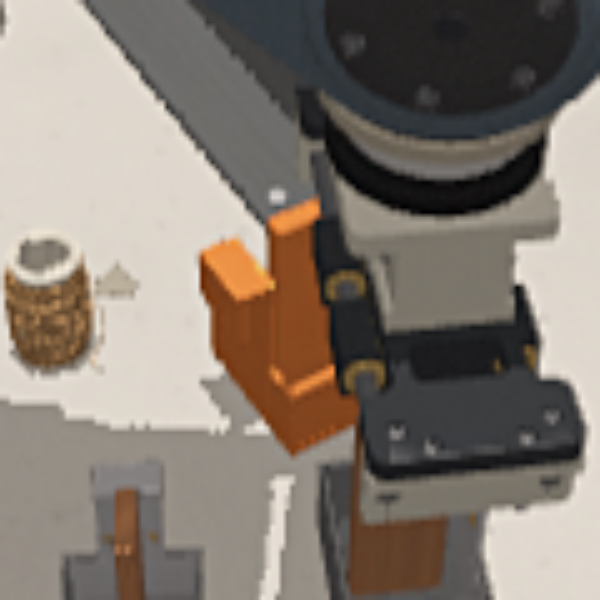

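```bash
cat > st.py <<'E'
from bench import manip, ik, state, read_camera
from geo import *
import cv2
ST=np.array([0.55464,0.18790,0.19921])
YAW=np.degrees(ST[2])+90
O=[180,0,YAW]
def tcp(sx,sy,binz): # bin origin in stand frame mm -> TCP
    w=W(ST,(sx,sy,0))[0]; return [w[0],w[1],(binz+86)/1000]
def loc(P):
    d=np.array(P)-[ST[0],ST[1],0];c,s=np.cos(ST[2]),np.sin(ST[2])
    return np.array([d[0]*c+d[1]*s,-d[0]*s+d[1]*c,d[2]])*1000
def pr(t): s=state();print(t,round(s["clock"],2),"bin@stand",(loc(s["eef_pos"])-[0,0,86]).round(1),"F",s["wrist_force"].round(1),"T",s["ft_torque"].round(2),round(s["gripper_width"],4));return s
E
python3 - <<'E'
from st import *
p=[0.506,-0.1787,.26]
manip.move_straight(p,vel=.15);pr("up")
print(np.degrees(0),ik(tcp(-35.5,-58,160),O))
manip.move_straight(tcp(-60,-58,174),O,vel=.15);pr("at")
for c in("top","side"): 
    im=read_camera(c)[:,:,::-1];np.save(f"{c}2.npy",im)
cv2.imwrite("pics/c1.png",cv2.resize(np.load("top2.npy")[110:230,150:290],None,fx=5,fy=5))
cv2.imwrite("pics/c2.png",cv2.resize(np.load("side2.npy")[100:230,190:310],None,fx=4.5,fy=4.5))
E
```

```text
up 8.93 bin@stand [-120.6 -349.5  173.1] F [-0.1 -0.3 -3. ] T [-0.04  0.    0.03] 0.0124
0.0 [ 8.24977115e+00  1.80796519e+01  9.34292286e+01 -2.54444375e-14
  6.84911195e+01 -9.31641211e+01]
at 11.07 bin@stand [-60.1 -58.4 174. ] F [-0.1 -0.5 -2.7] T [ 0.09 -0.03  0.03] 0.0116
```

View pics/c1.png

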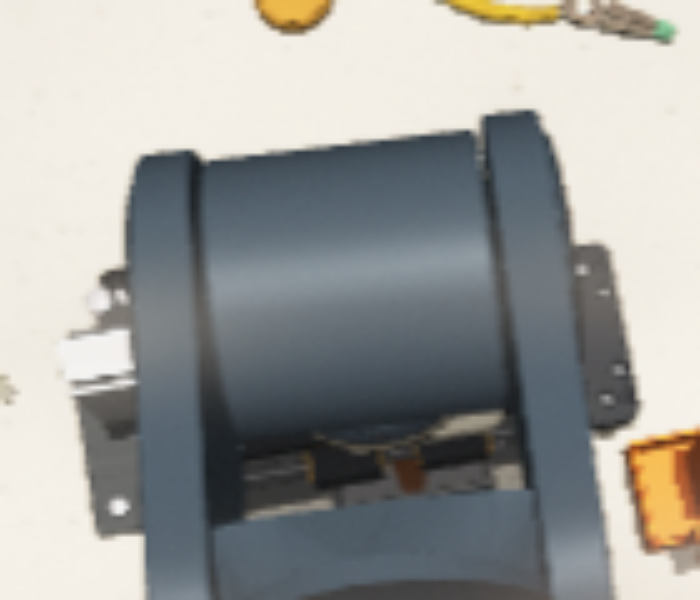

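View pics/c2.png

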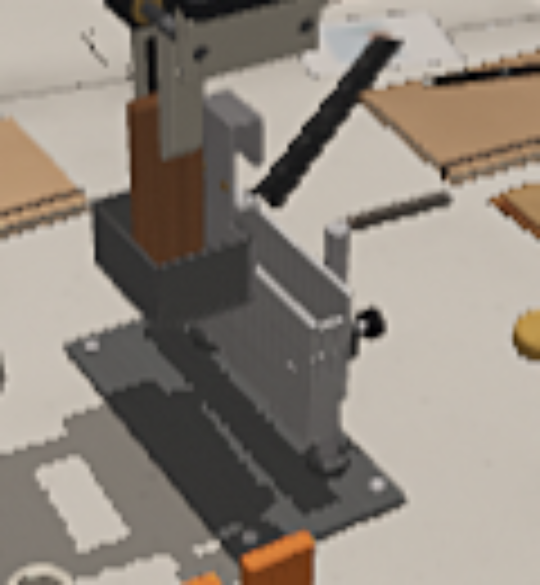

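```bash
cat > ov.py <<'E'
from st import *
def box(x0,x1,y0,y1,z0,z1):
    P=np.array([(x,y,z) for x in(x0,x1) for y in(y0,y1) for z in(z0,z1)],float)
    E=[(a,b) for a in range(8) for b in range(a+1,8) if bin(a^b).count("1")==1];return P,E
def overlay(im,c,roi,f,binpose=None,h=132.,fn=None,stand=True):
    x0,y0,x1,y1=roi
    o=cv2.resize(im[y0:y1,x0:x1],None,fx=f,fy=f,interpolation=cv2.INTER_CUBIC)
    def line(P,E,col):
        q=((proj(c,P)+.5-[x0,y0])*f-.5)*16
        for a,b in E: cv2.line(o,tuple(int(v) for v in q[a]),tuple(int(v) for v in q[b]),col,1,cv2.LINE_AA,4)
    if stand:
        for B,col in((box(-2.5,2.5,-95,85,h-65,h+24),(0,255,0)),(box(2,24,0,80,h+34,h+38),(255,255,0))):
            line(W(ST,B[0]),B[1],col)
    if binpose is not None:
        X,Y,Z,yaw=binpose
        for B,col in((box(-30,30,-38,38,0,42),(0,0,255)),(box(26,30,-18,18,40,99),(255,0,255)),(box(41,46,-18,18,68,99),(0,255,255)),(box(-22,18,-6,6,42,116),(0,128,255))):
            line(W((X,Y,yaw),B[0])+[0,0,Z],B[1],col)
    cv2.imwrite(fn,o)
E
python3 - <<'E'
from ov import *
s=state();p=s["eef_pos"];yaw=np.radians(s["eef_rot"][2])-np.pi/2;print(s["eef_rot"])
im=np.load("side2.npy");r=(195,100,285,225)
overlay(im,"side",r,4.8,None,fn="pics/d0.png",stand=False)
overlay(im,"side",r,4.8,(p[0],p[1],p[2]-.086,yaw),fn="pics/d1.png")
a=cv2.imread("pics/d0.png");b=cv2.imread("pics/d1.png");z=np.hstack([a,b])[:600,:800];cv2.imwrite("pics/d.png",np.hstack([a[:,:400],b[:,:400]]))
E
```

```text
[-1.79996422e+02  4.65140189e-03  1.01378474e+02]
```

View pics/d.png

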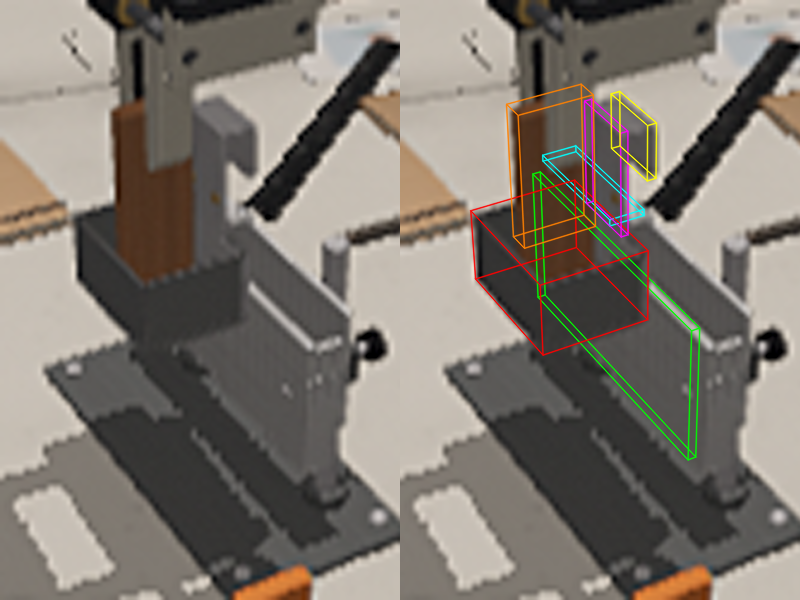

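Run:
```python
from ov import *
s=state();p=s["eef_pos"];yaw=np.radians(s["eef_rot"][2])-np.pi/2
im=np.load("side2.npy");im=np.clip(im.astype(float)*1.6,0,255).astype(np.uint8);r=(207,110,255,180)
overlay(im,"side",r,8.3,None,fn="pics/d0.png",stand=False)
overlay(im,"side",r,8.3,(p[0],p[1],p[2]-.086,yaw),fn="pics/d1.png")
a=cv2.imread("pics/d0.png");b=cv2.imread("pics/d1.png");cv2.imwrite("pics/e.png",np.hstack([a,b]))
```

```text
(no output)
```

View pics/e.png

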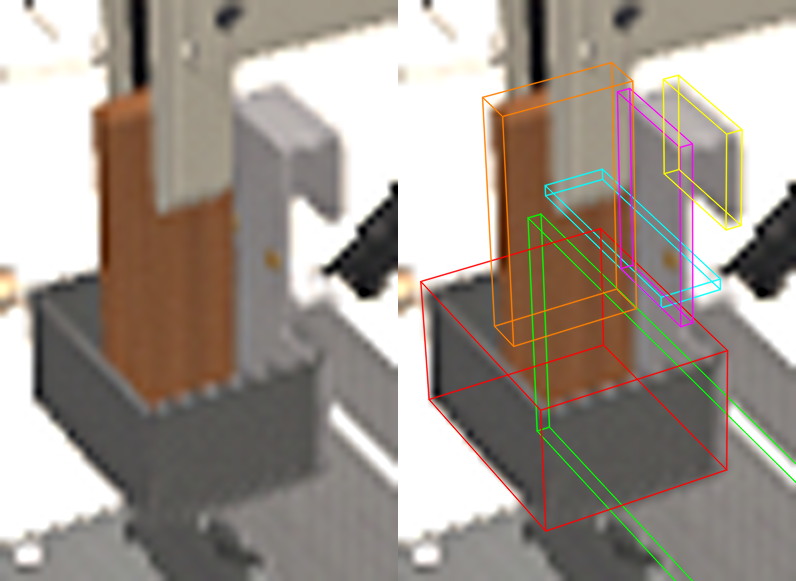

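Run:
```python
from ov import *
from scipy.spatial.transform import Rotation as Ro
s=state();p=s["eef_pos"];yaw=np.radians(s["eef_rot"][2])-np.pi/2
U=lambda u:unc(u,(207,110),8.3)
obs=[(U(u),l) for u,l in [((33,295),(-30,38,42)),((37,400),(-30,38,0)),((150,412),(-30,-38,42)),((320,360),(30,-38,42)),((318,475),(30,-38,0)),((95,108),(-22,6,116)),((335,135),(46,-18,99)),((335,222),(46,-18,70)),((288,150),(26,-18,99)),((278,88),(46,18,99)),((240,100),(26,18,99))]]
def f(q,fl=(1,1,1,1,1)):
    q=np.array(q)*fl
    R=Ro.from_euler("xyz",[0,q[4],yaw+q[3]]).as_matrix()
    P=np.array([l for _,l in obs])/1000@R.T+[p[0],p[1],p[2]-.086]+ (Ro.from_euler("z",yaw).as_matrix()@(q[:3]/1000))
    return (proj("side",P)-np.array([u for u,_ in obs])).ravel()
for fl in((1,1,1,0,0),(1,0,1,0,0),(1,0,1,1,1),(1,1,1,1,1)):
    fl=np.array(fl);r=least_squares(lambda q:np.r_[f(q,fl),q*[.1,.1,.1,1,1]],np.zeros(5),loss="soft_l1");print(fl,r.x.round(3),r.cost);
print(f(r.x).reshape(-1,2).round(1).tolist())
```

```text
[1 1 1 0 0] [ 4.186  6.574 -7.108  0.     0.   ] 6.279965344099194
[1 0 1 0 0] [ 0.869  0.    -2.62   0.     0.   ] 6.747739332581998
[1 0 1 1 1] [ 0.3    0.    -2.539  0.005  0.009] 6.688090660071807
[1 1 1 1 1] [ 3.731  7.404 -7.572  0.009  0.014] 6.122363678924723
[[-0.9, -1.0], [-0.6, 0.4], [-0.5, 0.2], [1.1, -0.5], [1.1, -0.1], [-0.5, -0.4], [1.3, 0.4], [1.0, 0.6], [-0.4, 0.6], [0.5, -0.4], [-2.2, 0.1]]
```

Run:
```python
from ov import *
manip.move_straight(tcp(-36,-58,174),O,vel=.1)
manip.move_straight(tcp(-36,-58,98),O,vel=.1);s=pr("over")
im=read_camera("side")[:,:,::-1];np.save("side3.npy",im)
p=s["eef_pos"];yaw=np.radians(s["eef_rot"][2])-np.pi/2
im=np.clip(im.astype(float)*1.5,0,255).astype(np.uint8);r=(215,120,275,210)
overlay(im,"side",r,6.6,None,fn="pics/d0.png",stand=False)
overlay(im,"side",r,6.6,(p[0],p[1],p[2]-.086,yaw),fn="pics/d1.png")
a=cv2.imread("pics/d0.png");b=cv2.imread("pics/d1.png");cv2.imwrite("pics/f.png",np.hstack([a,b]))
```

```text
over 12.47 bin@stand [-35.6 -58.   98.6] F [-0.3  0.3 -2.6] T [ 0.08  0.03 -0.01] 0.0123
```

View pics/f.png

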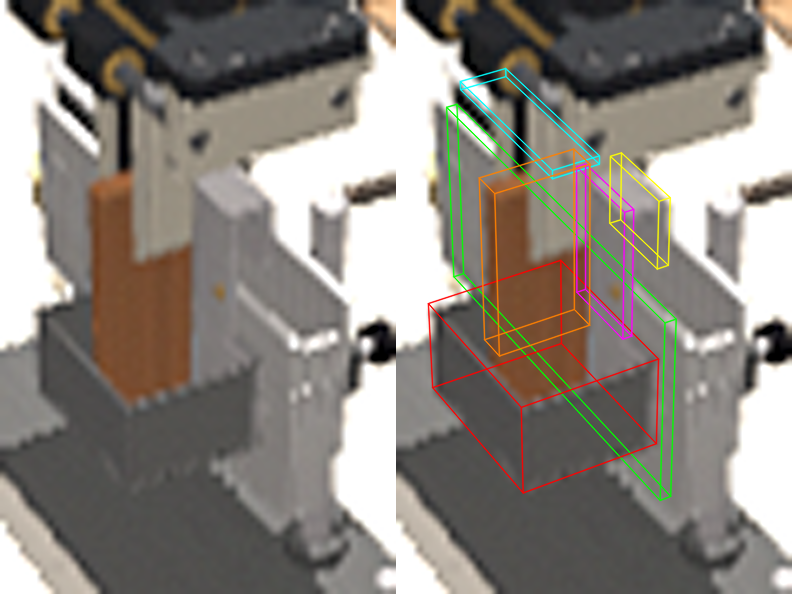

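```bash
cat >> st.py <<'E'
def down(sx,sy,z0,z1,step,thr=2.5,vel=.02):
    b=np.mean([state()["wrist_force"] for _ in range(3)],0)
    z=z0;log=[]
    while z>z1:
        z=max(z-step,z1)
        manip.move_straight(tcp(sx,sy,z),O,vel=vel);s=state();f=s["wrist_force"]-b
        log.append((round(z,1),round((loc(s["eef_pos"])[2]-86),2),f.round(1).tolist()))
        if f[2]>thr or np.linalg.norm(f[:2])>4:
            print("CONTACT");break
    print(*log[-6:],sep="\n");return z,s,b
E
python3 - <<'E'
from st import *
pr("0")
z,s,b=down(-36,-58,98,66.5,1.5);pr("end")
E
```

```text
0 12.52 bin@stand [-35.6 -58.   98.7] F [ 0.5 -0.3 -2.4] T [-0.01  0.04 -0.02] 0.0122
(74.0, np.float64(73.92), [-0.9, 0.1, -0.9])
(72.5, np.float64(72.39), [-0.6, -0.0, -1.1])
(71.0, np.float64(70.88), [0.3, 0.9, -0.9])
(69.5, np.float64(69.42), [-0.6, 1.2, 0.4])
(68.0, np.float64(67.89), [-0.7, -0.6, -0.8])
(66.5, np.float64(66.42), [0.0, -0.8, -1.1])
end 17.77 bin@stand [-36.  -58.   66.4] F [ 0.6 -1.  -3.5] T [-0.    0.    0.03] 0.012
```

Run:
```python
from st import *
z,s,b=down(-36,-58,66.5,46,.7,thr=2.2,vel=.015);pr("end");manip.pause(.1);pr("p")
im=read_camera("side")[:,:,::-1];np.save("side4.npy",im)
im=np.clip(im.astype(float)*1.5,0,255).astype(np.uint8)
cv2.imwrite("pics/g.png",cv2.resize(im[120:210,205:285],None,fx=6.6,fy=6.6,interpolation=2))
```

```text
CONTACT
(65.8, np.float64(65.77), [-0.5, 0.8, 0.5])
(65.1, np.float64(65.06), [-0.6, 1.6, 0.9])
(64.4, np.float64(64.35), [-0.6, 0.6, 1.5])
(63.7, np.float64(63.69), [-0.6, 1.1, 0.8])
(63.0, np.float64(63.43), [-3.7, 1.3, 7.6])
end 19.02 bin@stand [-35.9 -57.9  63.4] F [-3.1  0.3  4. ] T [0.1  0.37 0.02] 0.0115
p 19.12 bin@stand [-35.9 -58.   63.4] F [-3.4 -0.4  5.3] T [0.07 0.38 0.05] 0.0117
```

View pics/g.png

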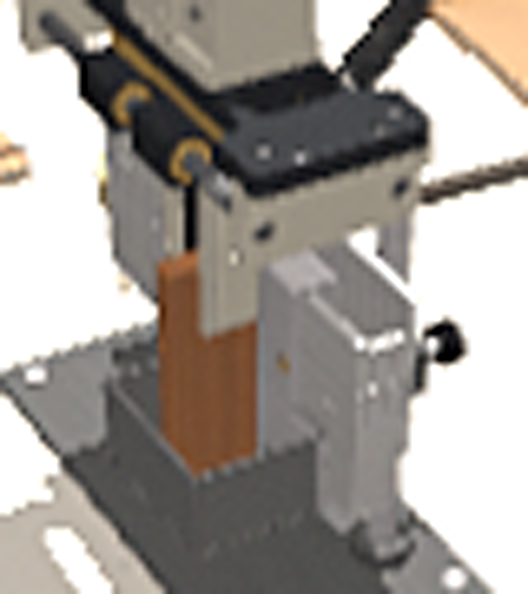

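```bash
cat >> st.py <<'E'
def fs(n=3):
    f=np.mean([state()["wrist_force"] for _ in range(n)],0)-[0,0,-3.0]
    c,s=np.cos(ST[2]),np.sin(ST[2]);return np.array([f[0]*c+f[1]*s,-f[0]*s+f[1]*c,f[2]])
def slide(sx,y0,y1,z,step,vel=.04,lim=4.5):
    y=y0
    while y<y1:
        y=min(y+step,y1)
        manip.move_straight(tcp(sx,y,z),O,vel=vel);f=fs();a=loc(state()["eef_pos"])
        print(round(y,1),"act",a.round(1),"F",f.round(1),"sx",round(sx,1),"z",round(z,1))
        if f[1]<-lim or np.linalg.norm(f)>9: print("STOP");break
        if abs(f[0])>2.5: sx+=.4*np.sign(f[0])
        if f[2]>4: z+=.2
        elif f[2]<.5: z-=.1
    return sx,y,z
E
python3 - <<'E'
from st import *
manip.move_straight(tcp(-36,-58,63.6),O,vel=.02);print(fs(),loc(state()["eef_pos"]))
print(slide(-36,-58,-18,63.6,4));print(state()["clock"])
E
```

```text
[-1.73361474  0.12325674  4.20756923] [-35.94651179 -58.01947965 149.5337511 ]
-54 act [-35.9 -53.8 149.5] F [0.2 1.  1.8] sx -36 z 63.6
-50 act [-36.  -49.7 149.6] F [0.7 0.7 2.4] sx -36 z 63.6
-46 act [-36.  -45.7 149.6] F [-0.7  1.4  2.3] sx -36 z 63.6
-42 act [-36.1 -41.7 149.6] F [-0.6  1.3  3.2] sx -36 z 63.6
-38 act [-36.  -37.7 149.6] F [-0.4  0.6  2. ] sx -36 z 63.6
-34 act [-36.  -33.7 149.6] F [-0.2  1.2  1.6] sx -36 z 63.6
-30 act [-36.  -29.7 149.6] F [0.7 0.8 1.7] sx -36 z 63.6
-26 act [-36.  -25.7 149.6] F [-0.2  0.8  1.9] sx -36 z 63.6
-22 act [-36.  -21.7 149.6] F [0.3 0.5 2.1] sx -36 z 63.6
-18 act [-36.  -17.7 149.6] F [0.3 1.1 0.5] sx -36 z 63.6
(-36, -18, 63.5)
21.9167
```

Run:
```python
from st import *
sx,y,z=slide(-36,-18,52,63.6,4);print(state()["clock"])
if y>=52: print(slide(sx,y,66,z,1,vel=.02,lim=4));print(state()["clock"])
```

```text
-14 act [-36.  -13.7 149.6] F [0.4 0.8 1.6] sx -36 z 63.6
-10 act [-36.   -9.7 149.6] F [-0.7  0.4  1.1] sx -36 z 63.6
-6 act [-36.   -5.7 149.6] F [-0.8  0.5  1.5] sx -36 z 63.6
-2 act [-36.   -1.7 149.6] F [-0.6  1.3  2.3] sx -36 z 63.6
2 act [-36.    2.3 149.6] F [-0.1  0.5  1.4] sx -36 z 63.6
6 act [-36.    6.3 149.6] F [0.2 1.1 1.4] sx -36 z 63.6
10 act [-36.   10.3 149.6] F [0.3 0.2 0.9] sx -36 z 63.6
14 act [-36.   14.3 149.6] F [0.8 1.4 1.2] sx -36 z 63.6
18 act [-36.   18.3 149.6] F [-0.1  1.   1.3] sx -36 z 63.6
22 act [-36.   22.3 149.6] F [-0.3  0.8  1. ] sx -36 z 63.6
26 act [-36.   26.3 149.6] F [-0.4 -0.4  1.4] sx -36 z 63.6
30 act [-36.   30.2 149.6] F [-0.5  1.2  1.3] sx -36 z 63.6
34 act [-36.   34.3 149.6] F [0.8 1.  0.8] sx -36 z 63.6
38 act [-36.   38.3 149.6] F [-0.   0.5  1. ] sx -36 z 63.6
42 act [-36.   42.3 149.6] F [0.1 0.3 0.8] sx -36 z 63.6
46 act [-36.   46.3 149.6] F [ 0.2 -0.2  1.5] sx -36 z 63.6
50 act [-36.   50.3 149.6] F [-0.2  0.3  0.2] sx -36 z 63.6
52 act [-35.9  52.1 149.6] F [-0.1 -0.1  1.8] sx -36 z 63.5
26.4167
53 act [-35.9  53.  149.5] F [ 0.3 -0.7  2.7] sx -36 z 63.5
54 act [-36.   54.  149.5] F [ 0.4 -0.1  2.1] sx -36 z 63.5
55 act [-36.   55.1 149.5] F [-1.  -1.7  2. ] sx -36 z 63.5
56 act [-36.   56.1 149.5] F [ 0.5 -1.   2.8] sx -36 z 63.5
57 act [-36.   57.1 149.5] F [ 0.1 -0.9  2.6] sx -36 z 63.5
58 act [-36.   58.1 149.5] F [-0.8 -0.4  2.1] sx -36 z 63.5
59 act [-36.   59.1 149.5] F [ 0.6 -1.   2.7] sx -36 z 63.5
60 act [-36.   60.  149.5] F [ 0.5 -0.3  3.6] sx -36 z 63.5
61 act [-36.   61.1 149.5] F [ 1.1 -1.5  3. ] sx -36 z 63.5
62 act [-36.   62.1 149.5] F [-0.2 -0.5  2.7] sx -36 z 63.5
63 act [-36.   62.9 149.5] F [-0.9 -3.8  3.1] sx -36 z 63.5
64 act [-36.2  63.2 149.5] F [-1.8 -8.4  4.5] sx -36 z 63.5
STOP
(-36, 64, 63.5)
29.4167
```

Run:
```python
from st import *
manip.move_straight(tcp(-36,63.2,63.6),O,vel=.02);print(fs(),loc(state()["eef_pos"]))
manip.let_go();pr("open")
im=read_camera("side")[:,:,::-1];np.save("side5.npy",im)
cv2.imwrite("pics/h.png",cv2.resize(im[80:230,180:300],None,fx=4,fy=4,interpolation=2))
```

```text
[-0.81826401 -5.83452633  2.22330838] [-36.09755057  62.9464826  149.53390005]
open 31.0 bin@stand [-36.   63.2  63.6] F [-0.   0.2  0.5] T [ 0.09  0.   -0.04] 0.093
```

View pics/h.png

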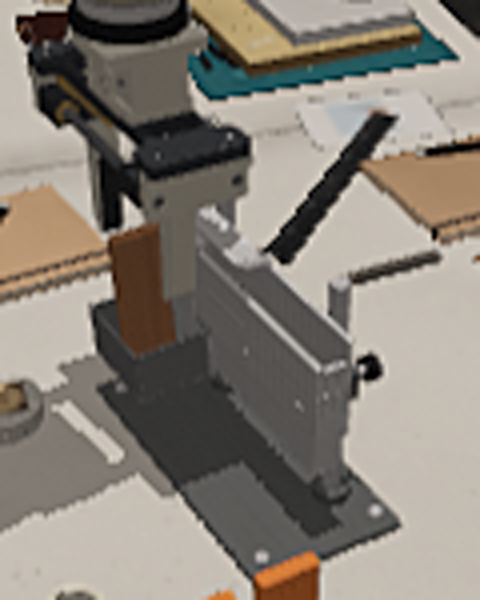

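Released: the bin hangs at the left end in front of the rail, with the fingers open and clear of the handle. Next I retreat upwards and check.

Run:
```python
from st import *
manip.move_straight(tcp(-36,63.2,100),O,vel=.08);pr("up1")
manip.move_straight(tcp(-36,63.2,190),O,vel=.15);pr("up2")
manip.reach([0.25,-0.30,.33],[180,0,60]);pr("away")
for c,r in(("side",(190,110,290,230)),("top",(155,140,265,230))):
    im=read_camera(c)[:,:,::-1];np.save(c+"6.npy",im);x0,y0,x1,y1=r
    cv2.imwrite(f"pics/{c}6.png",cv2.resize(im[y0:y1,x0:x1],None,fx=4.9,fy=4.9,interpolation=2))
    cv2.imwrite(f"pics/{c}6f.png",cv2.resize(im,(768,576)))
```

```text
up1 31.66 bin@stand [-36.1  63.2  99.9] F [ 0.3  0.5 -0.8] T [0.09 0.   0.06] 0.0928
up2 32.41 bin@stand [-36.4  63.1 188.9] F [-0.8  0.6 -1. ] T [ 0.04 -0.03 -0.01] 0.0932
away 34.57 bin@stand [-394.7 -417.9  243.9] F [-0.  -0.6 -1.2] T [ 0.    0.02 -0.03] 0.0931
```

View pics/side6.png

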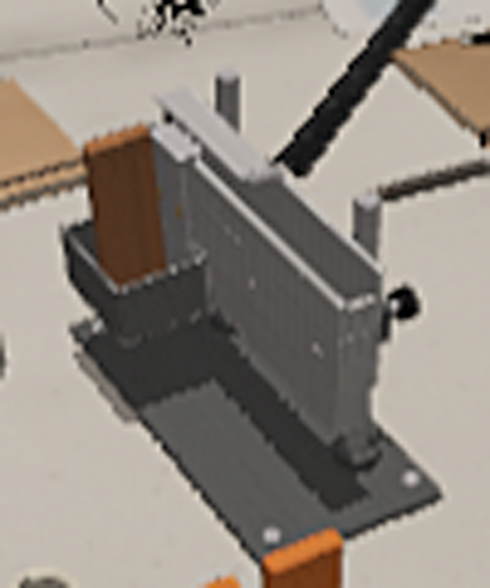

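View pics/top6.png

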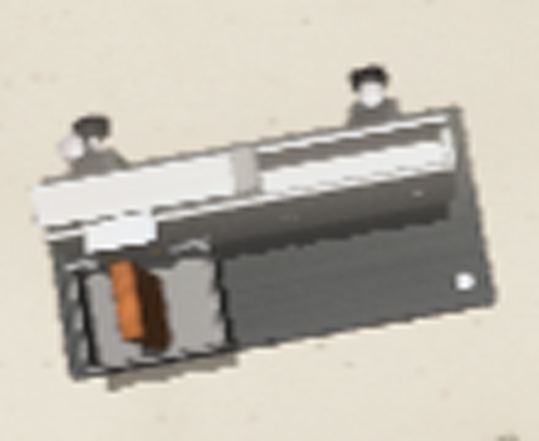

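View pics/top6f.png

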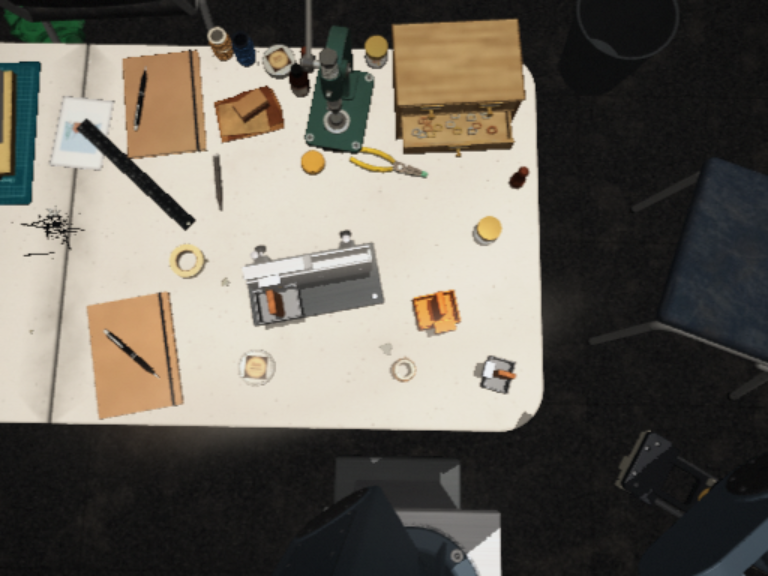

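Run:
```python
from ov import *
w=W(ST,(-36,63,0))[0];bp=(w[0],w[1],.0635,ST[2])
for c,r in(("top",(155,150,210,225)),("side",(197,125,247,193))):
    overlay(np.load(c+"6.npy"),c,r,7,bp,h=131.5,fn=f"pics/o_{c}.png")
    overlay(np.load(c+"6.npy"),c,r,7,None,fn=f"pics/n_{c}.png",stand=False)
a=[cv2.imread(f"pics/{k}.png") for k in("n_top","o_top")];cv2.imwrite("pics/ot.png",np.hstack(a))
a=[cv2.imread(f"pics/{k}.png") for k in("n_side","o_side")];cv2.imwrite("pics/os.png",np.hstack(a))
```

```text
(no output)
```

View pics/ot.png

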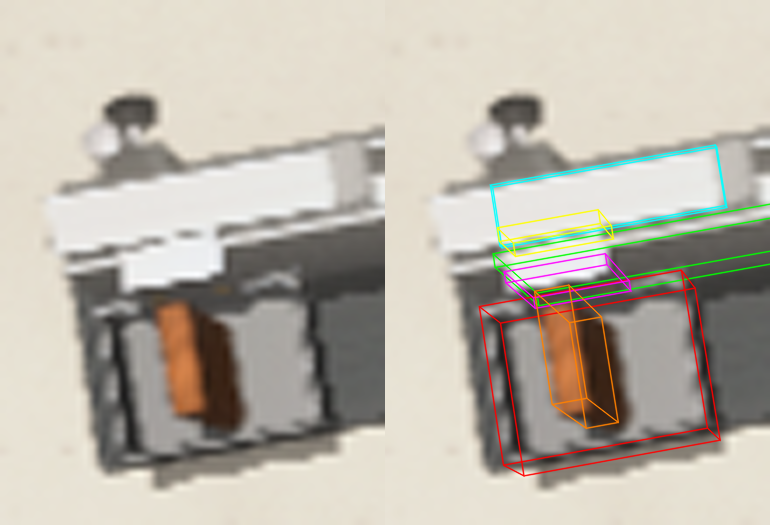

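View pics/os.png

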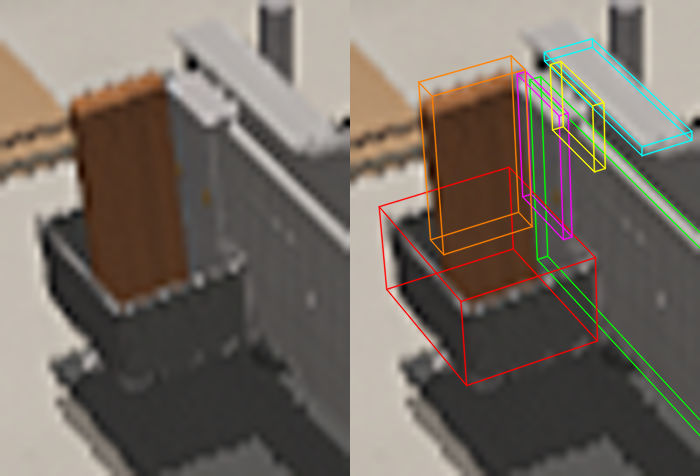

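The top overlay puts the bridge's left edge at crop x≈120, the same as the model at y 63, where the stop was felt. In the top view the tin (256,367), spool (404,370) and jar (488,230) are where they were at the start. I'm handing the job in.

Run:
```python
from bench import manip,state
manip.job_done();print(state()["clock"])
```

```text
the job is handed in; nothing more can be done
the job is handed in; nothing more can be done
```

The bin is hanging on the rail against the end stop. I let go of it there and handed the job in at about 34.7 s of the 54 s allowed.

- **Carry and lower:** I gripped the larger grey bin by its handle and lowered its hook over the front lip at the loading end. I felt the channel floor with the hook tip at about z 131.5 mm, which agrees with the 132 mm measured from the pictures. Contact force there was about 8 N.
- **Slide and release:** I slid the bin under the keeper strip with no side force above about 2 N. I met the stop at y ≈ 63 mm (nominal 62), pushing with about 8.4 N at most, eased to about 6 N and let go.
- **Last checks:** The final pictures show the bin hanging with a slight lean and its hook under the keeper. It is still at y ≈ 63 mm, to within about 1 mm. By eye in the top view, the balm tin, thread spool and rivet jar have not moved. The gripper is open and well away from everything.
- **Disagreements:** While the bin was held, the side camera put it about 2 to 3 mm lower than the arm's own position did. Its x offset was under 1 mm. The stop was felt about 1 mm past its nominal place. I put both down to calibration error. The pictures cannot rule out a gap of under 1 mm at the stop.

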